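Unfold the clamp's crank handle and tighten the offcut

TASK

Swing the folded crank handle of the bench clamp fully up to its upright working position, then crank it clockwise until the jaw has pushed the wooden offcut against the stop and holds it firmly, at about 40 newtons. Feel for the rise in resistance and do not over-tighten: much more than that dents the wood. Leave the handle upright and let go.

Things in the scene. Friction and masses are not known exactly. Their poses are not given: they have to be found in the camera images.
- crank_axis (a point): Point on the vertical crank shaft of the grey bench clamp (fixed), 96 mm above the bench, level with the handle's fold hinge. Its grey housing (86 x 78 mm, 62 mm high) stands round the shaft. x axis: the way the jaw travels, along the steel bed (86 mm wide, 12 mm thick); z up.
- handle_hinge (a point): Fold hinge at the outer end of the steel crank arm, 75 mm from the crank axis, 96 mm above the bench. Arm 15 mm wide, its top at 84 mm; the fork round the hinge is 23 mm wide, its top at 102 mm, 9 mm to either side along the arm. x axis: along the arm, outward; y: the hinge pin, level. The handle swings in the arm's upright plane.
- grip_middle (a point): Point on the black round grip, 50 mm from the fold hinge. The grip is 20 mm thick, a sleeve that turns freely about its length, from 12 to 85 mm from the hinge. Folded, it lies level over the arm, from the hinge back over the crank axis, 2 mm of air under it; upright, this point is 50 mm above the hinge. x axis: along the handle, from free end to hinge.
- grip_end (a point): Free end of the handle, 85 mm from the fold hinge.
- handle (a joint): Fold angle of the handle, rad: 0 lies folded along the arm, 1.571 is upright against its stop. The hinge is stiff (0.12 N m, about 2.4 N at the grip's middle) and stays where it is left.
- crank (a joint): Crank angle, rad, growing clockwise from above; drives the jaw to the stop by 8 mm per rad. Starts in -0.8 to 0.8, limit 8. Turns stiffly (0.45 N m, about 6 N at the handle along its circle) and holds what is tightened. Clamping adds to this: 40 N at the jaw is about 4.3 N more at the handle. Wood is first held between 4.7 and 7 rad.
- pad: Rubber face of the moving jaw, 62 mm wide, 30 mm high. Origin in the middle of the face that meets the wood, 31 mm above the bench; x axis the way it travels. It is sprung on the jaw: yields 1 mm for each 20 N, at most 5 mm, so once the wood is held each 0.1 rad of crank adds a little under 16 N.
- offcut: Loose wooden offcut 45 x 100 x 35 mm lying on the bed between the jaw and the dark steel stop block (70 mm wide, 40 mm high over the bed), air on both sides. Origin in the centre of its underside; x axis its 45 mm width, along the jaw's travel within 0.1 rad. The stop is bolted at a place that differs by up to 15 mm and is not measured.

How it is judged:
On the way, in this order (a step that is already met when the one before it is completed fails the run):
1. the handle is swung fully up before the crank is turned (value of joint handle above 1.45 rad and value of joint crank below 1.4 rad), for 0.1 s.
2. the crank is turned clockwise, handle upright, until the jaw holds the offcut (contact force between pad and offcut above 20 N and value of joint handle above 1.4 rad and value of joint crank above 4 rad), for 0.2 s.
At the end, for the whole second after the job is handed in: the offcut is held between jaw and stop with 20 to 60 N on the jaw's pad, at rest, flat on the bed (within 0.08 rad) and square to the jaw (within 0.06 rad); the handle still upright (fold angle over 1.4 rad) and the crank at rest (contact force between pad and offcut between 20 and 60 N and value of joint handle above 1.4 rad and velocity of joint crank between -0.05 and 0.05 rad/s and angle between offcut's own z axis and vertical below 0.08 rad and linear speed of offcut below 0.01 m/s and angle between the x axis of offcut and the x axis of crank_axis, either way round below 0.06 rad); the robot touches nothing.
It fails at once if the jaw presses the offcut with more than 75 N (contact force between pad and offcut above 75 N).
It fails at once if the crank is turned with the handle not upright (value of joint crank above 1.6 rad and value of joint handle below 1.3 rad).
It also fails if it takes over 69 s, if anything falls off the work surface, if the arm or the gripper's body presses on something with over 40 N, if the wrist force passes 120 N, or if a joint passes its speed limit or range.

ROBOT

A 6-joint arm with a two-finger parallel gripper is mounted at the origin on a cart in front of the work surface, level with it; the furniture and walls round the work are solid. World frame = base frame: x ahead of the robot, y to its left, z up, the work surface at z = 0. Lengths are in m, angles in rad, forces in N, time in s.
With the tool pointing down it reaches from about 0.35 to 0.8 m from the base axis. Payload 7.3 kg.
Tool frame: the origin (TCP) lies between the finger pads; the fingertips stand 25 mm ahead of it and the grasp point (between the pads) lies 6 mm ahead of it (r.tip_extent is the distance from the TCP to the fingertips, in m); z points along the fingers, y is the line along which they close (so a half turn about z gives the same grasp; the last joint's range is limited). The gripper opens to 85 mm and grips with 20 to 120 N. Pads are 22 mm wide; open, the fingers measure 114 mm over their backs; the gripper's body (76 mm by 85 mm) begins 54 mm behind the grasp point. The pads swing forward as they close: fully open they stand 13 mm farther back than shut.
Start: joints at [1.007, 0.342, 1.524, -0, 1.275, -0.146], TCP at [0.213, 0.48, 0.256] pointing down, gripper open.
Joint ranges: [-2.53, 2.53], [-0.77, 2.02], [0.04, 2.7], [-1, 4.14], [0.28, 2.66], [-3.11, 3.11]. Speed limits (rad/s): [2.57, 2.57, 3.14, 3.14, 3.14, 3.14].

INTERFACE

Orientations are given as a unit quaternion [x, y, z, w].
In Python, from workcell import r, command_gripper, optics gives the robot as it stands. The module is installed in compiled form; this text tells all that it offers. Calls block until the motion is done:
- r.reach(position, orientation): joint-space move of the TCP to a pose.
- r.move_straight(position, orientation=None, speed=0.15, max_force=None): straight line of the TCP; orientation=None keeps the orientation; speed is the mean speed in m/s. With max_force (N) it stops when the force on the tool has changed by that much, and returns True; else False.
- r.movej(angles): joint-space move.
- command_gripper(opening, force=None): finger opening in m; force is the grip in N (None keeps the last); returns when the fingers have stopped.
- r.hold(seconds).
- r.solve_ik(position, orientation): joint angles nearest the present ones, or None.
- r.read_state(): the state.
- optics.get_image(name): name is "scene" or "side" or "wrist"; returns (picture, depth): 400x640x3 uint8, red, green, blue; 400x640 float32, m along the optical axis (not along the pixel's ray), 0 where there is no reading.
- optics.camera_model(name): a dict with "K" (3x3 intrinsics, pixels), "R" (3x3) and "t" (3): a world point X has camera coordinates R X + t; the wrist camera has in their place "tool_from_camera" (4x4, takes a point from camera to tool coordinates, whose origin is the TCP and whose axes are the flange's). Camera axes: x right, y down, z forward; pixel columns grow to the right and rows downward; lengths in m; the calibration is good to about 2 mm. A picture is of the moment at which its call begins: read the wrist's pose just before it. camera_model takes no time and is no camera call.
A pose or a line that the arm cannot do raises r.PlanningError and nothing moves.
- r.finish_job(): hands the job in; it is judged then, once.
The state is a dict: "time_s": time; "joint_positions": joint angles; "dq": joint speeds; "tau": joint torques, N m; "eef_pos": TCP position; "eef_rot": TCP orientation; "contact_force": force on the tool from outside, world axes, zero at the start; "torque": the same for the moment, N m; "grip_width": finger opening in m; "grip_force": force on a finger pad.
Only numpy, scipy, OpenCV 4.12 (cv2) and the standard library are available. Lean on these libraries where they do the work, as an engineer would, in place of code of your own. Each camera call takes 0.05 s, during which the arm holds its last target. There are 200 camera calls.

## Working session

There is one attempt and no reset: what is moved stays moved. The work goes in short steps, each a Python script; the robot and the scene stay as the last script left them, time stands still between calls to the robot, and variables do not carry over. Pictures are saved under pics/ and viewed, at most 10 in all, crops included, and the job is handed in when it is done.

```bash
mkdir -p pics
python3 - <<'E'
from workcell import r, optics
import cv2, numpy as np
for n in ("scene","side"):
    im,d=optics.get_image(n); np.savez(f"{n}.npz",im=im,d=d,**optics.camera_model(n))
    cv2.imwrite(f"pics/{n}0.png",im[:,:,::-1]); m=optics.camera_model(n); print(n,m["K"],(-m["R"].T@m["t"]),m["R"][2])
s=r.read_state(); print(s)
E
```

```text
scene [[381.88994664   0.         316.65654813]
 [  0.         381.88994664 200.84591279]
 [  0.           0.           1.        ]] [ 0.0766108  -0.17662869  0.71781199] [ 0.51466437  0.4661614  -0.71959304]
side [[457.04568071   0.         318.63865177]
 [  0.         457.04568071 205.27807508]
 [  0.           0.           1.        ]] [ 0.18479226 -0.34363184  0.63874799] [ 0.38005422  0.67437575 -0.63306883]
{'time_s': 0.1, 'joint_positions': array([ 1.00700641e+00,  3.42652076e-01,  1.52490975e+00, -1.60804358e-06,
        1.27541855e+00, -1.45972409e-01]), 'dq': array([ 0.00213695, -0.00027434, -0.001633  , -0.00028491,  0.00126604,
        0.00081855]), 'tau': array([ 1.65252233e-03, -4.34447515e+01, -2.46491647e+01, -1.24220774e-04,
        4.63383039e-03, -1.48549486e-05]), 'eef_pos': array([0.21281973, 0.47957634, 0.25570004]), 'eef_rot': array([ 2.07392225e-01,  9.78257626e-01, -6.50894806e-04, -2.40381925e-04]), 'contact_force': array([-0.28387407,  0.22545578,  0.30727134]), 'torque': array([-0.01255354,  0.01896985, -0.0414575 ]), 'grip_force': 0.0, 'grip_width': 0.08551540314677697}
```

View pics/scene0.png

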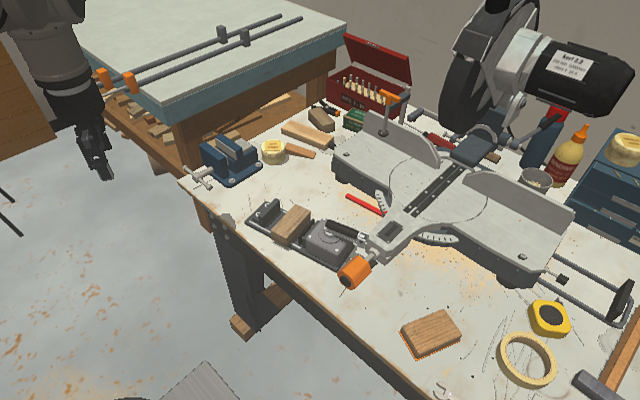

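View pics/side0.png

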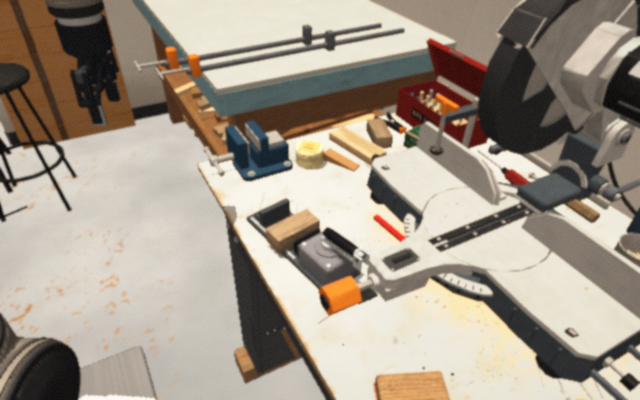

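The clamp is at about (250–370, 200–270) in the scene view, with stop and wood to the left, housing at (330,240) and the black grip at (330–365, 225–240). In the side view the grip is at about (325–358, 230–258). I'll enlarge both.

```bash
cat > h.py <<'E'
import numpy as np
def load(n): return dict(np.load(n+".npz"))
def ray(m,u,v):
    K,R,t=m["K"],m["R"],m["t"]; d=R.T@np.linalg.solve(K,[u,v,1.]); return -R.T@t,d
def onplane(m,u,v,z):
    o,d=ray(m,u,v); return o+d*(z-o[2])/d[2]
def cloud(m):
    v,u=np.mgrid[:400,:640]; c=np.stack([u,v,np.ones_like(u)],-1)@np.linalg.inv(m["K"]).T*m["d"][...,None]
    return (c-m["t"])@m["R"]
E
python3 - <<'E'
from h import *; import cv2
ims=[]
for n,(x,y) in (("scene",(235,185)),("side",(235,185))):
    m=load(n); c=m["im"][y:y+100,x:x+160,::-1]; ims.append(cv2.resize(c,None,fx=5,fy=3*1.0 if 0 else 5,interpolation=cv2.INTER_CUBIC)[:500])
    cv2.imwrite(f"pics/{n}1.png",ims[-1])
    P=cloud(m); im=m["im"].astype(int)
    mask=(im.max(2)<50)&(P[...,2]>.08)&(P[...,2]<.12)&(m["d"]>0); mask[:185]=0; mask[290:]=0; mask[:,:235]=0; mask[:,400:]=0
    k,l,st,ce=cv2.connectedComponentsWithStats(mask.astype(np.uint8))
    for i in range(1,k):
        if st[i,4]>20:
            Q=P[l==i]; c=Q.mean(0); w,s,vt=np.linalg.svd(Q-c); pr=(Q-c)@vt[0]; print(n,st[i],c.round(4),vt[0].round(3),pr.min().round(4),pr.max().round(4), Q[:,2].max().round(4))
E
```

```text
side [324 229  31  26 289] [0.493  0.1294 0.101 ] [ 0.266 -0.964 -0.012] -0.0335 0.032 0.1065
```

View pics/scene1.png

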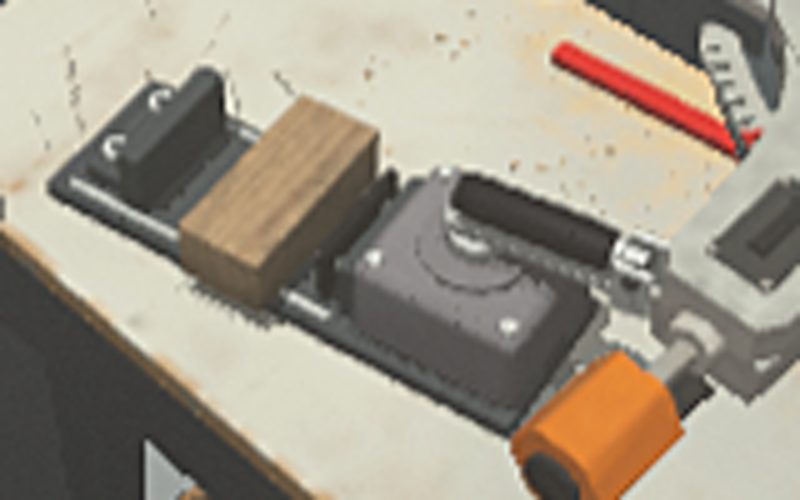

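View pics/side1.png

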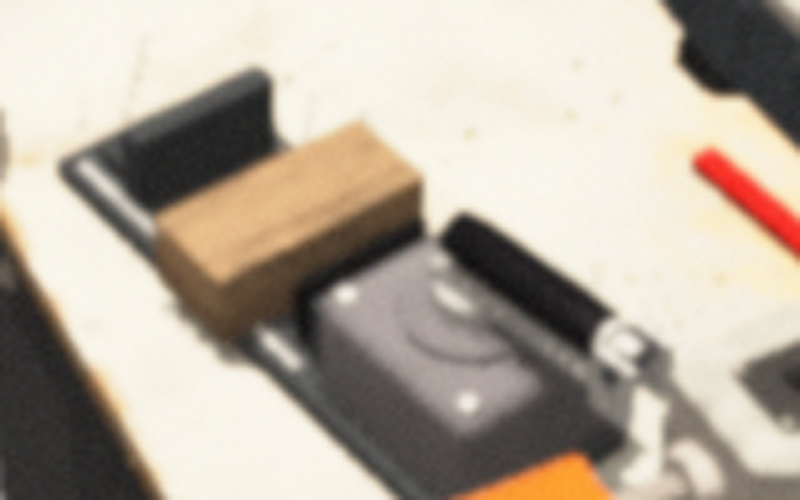

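The crops show the folded grip with its free end at scene (327,223) and side (327,232), and the hinge fork at scene (362,236) and side (361,254). The stop and offcut are on the far (+y) side. The saw and its orange knob are close to the hinge. Next I'll measure the axis and the surrounding heights.

Run:
```python
from h import *; import cv2
allP=[]
for n in ("scene","side"):
    m=load(n); P=cloud(m); im=m["im"].astype(int); allP.append(P[m["d"]>0])
    mask=(im.max(2)<(55 if n=="side" else 60)).astype(np.uint8)
    mask[:218]=0; mask[262:]=0; mask[:,:322]=0; mask[:,364:]=0
    k,l,st,ce=cv2.connectedComponentsWithStats(mask,connectivity=4)
    i=1+st[1:,4].argmax(); ys,xs=np.nonzero(l==i); p=np.c_[xs,ys].astype(np.float32)
    print(n,st[i],"meanz",np.median(P[l==i][:,2]))
    c=p.mean(0); vt=np.linalg.svd(p-c,full_matrices=False)[2][0]; vt*=np.sign(vt[0]); pr=(p-c)@vt
    a,b=c+vt*(pr.min()-.5),c+vt*(pr.max()+.5)
    A,B=onplane(m,*a,.096),onplane(m,*b,.096); L=np.linalg.norm(B-A); u=(B-A)/L
    print(a,b,"free",A.round(4),"s12",B.round(4),"L",L.round(4),"u",u.round(3),"hinge",(A+u*.085).round(4),"axis",(A+u*.01).round(4))
    # boss & fork picks
    for name,pt,z in ([("hinge",(362,236),.096),("fork",(362,234),.1)] if n=="scene" else [("hinge",(361,253.5),.096)]): print(name,onplane(m,*pt,z).round(4))
    # housing top
    s=(abs(P[...,2]-.062)<.003)&(abs(P[...,0]-.48)<.1)&(abs(P[...,1]-.14)<.1)&(m["d"]>0)
    print("housing top",cv2.minAreaRect((P[s][:,:2]*1000).astype(np.float32)))
Q=np.vstack(allP); 
print("max height (mm) 25 mm cells; rows x, cols y")
ys=np.arange(-.1,.32,.03); print("       ",[int(y*1000) for y in ys])
for x in np.arange(.33,.72,.03):
    print(int(x*1000),[int(1000*max([0,*Q[(abs(Q[:,0]-x)<.015)&(abs(Q[:,1]-y)<.015),2]])) for y in ys])
```

```text
scene [345 234  12   5  20] meanz 0.09648393081777537
[344.53058 233.82365] [356.1685  237.21045] free [0.4922 0.1187 0.096 ] s12 [0.5021 0.0955 0.096 ] L 0.0253 u [ 0.393 -0.919  0.   ] hinge [0.5256 0.0406 0.096 ] axis [0.4961 0.1095 0.096 ]
hinge [0.5131 0.0887 0.096 ]
fork [0.5144 0.0903 0.1   ]
housing top ((478.6253662109375, 121.40530395507812), (106.14090728759766, 162.6793975830078), 0.01731107011437416)
side [324 229  31  26 307] meanz 0.1017993720184849
[324.51105 230.43782] [353.69553 251.50551] free [0.4866 0.1684 0.096 ] s12 [0.5049 0.1005 0.096 ] L 0.0703 u [ 0.26  -0.966  0.   ] hinge [0.5087 0.0863 0.096 ] axis [0.4892 0.1587 0.096 ]
hinge [0.5133 0.091  0.096 ]
housing top ((476.1776123046875, 120.26593017578125), (160.51300048828125, 102.83209228515625), 89.95781707763672)
max height (mm) 25 mm cells; rows x, cols y
        [-100, -70, -40, -10, 19, 49, 79, 109, 139, 170, 199, 229, 260, 290, 319]
330 [0, 0, 0, 0, 0, 0, 0, 0, 0, 0, 0, 0, 0, 0, 0]
360 [0, 0, 0, 0, 0, 0, 0, 0, 0, 0, 0, 0, 0, 0, 0]
389 [2, 3, 3, 2, 3, 2, 2, 2, 2, 3, 3, 3, 3, 2, 3]
419 [31, 26, 3, 3, 58, 78, 78, 3, 3, 3, 10, 50, 50, 45, 55]
449 [32, 31, 3, 2, 58, 79, 78, 62, 65, 65, 65, 50, 49, 50, 55]
479 [32, 27, 3, 3, 57, 78, 80, 104, 109, 108, 64, 49, 50, 49, 54]
509 [31, 3, 2, 2, 2, 69, 104, 107, 108, 103, 65, 48, 49, 49, 16]
539 [28, 3, 3, 2, 85, 86, 86, 33, 12, 0, 0, 2, 2, 2, 3]
569 [3, 3, 2, 2, 84, 89, 86, 77, 0, 1, 2, 3, 3, 2, 3]
599 [2, 3, 2, 3, 84, 89, 86, 83, 2, 2, 2, 2, 2, 2, 2]
629 [3, 3, 2, 59, 85, 85, 84, 84, 58, 3, 2, 2, 2, 2, 3]
659 [2, 3, 60, 84, 85, 85, 85, 85, 81, 59, 11, 12, 8, 3, 3]
689 [85, 85, 84, 85, 451, 455, 453, 85, 86, 85, 84, 85, 85, 87, 85]
```

Everything within the crank circle is below about 0.09 m, so the swept path is clear. I'll move above the clamp and refine the pose with the wrist camera.

```bash
cat >> h.py <<'E'
from scipy.spatial.transform import Rotation as Rn
def quat(u,sgn=1):
    y=sgn*np.array([-u[1],u[0],0]); z=np.array([0,0,-1.]); return Rn.from_matrix(np.c_[np.cross(y,z),y,z]).as_quat()
E
python3 - <<'E'
from h import *; from workcell import r,optics; import cv2
u=np.array([.26,-.966]); u/=np.linalg.norm(u)
for s in (1,-1):
    print(s,r.solve_ik([.498,.13,.3],quat(u,s)))
q=min((quat(u,s) for s in (1,-1)),key=lambda q:abs(r.solve_ik([.498,.13,.3],q)[5]))
r.reach([.498,.13,.3],q)
s=r.read_state(); im,d=optics.get_image("wrist"); cm=optics.camera_model("wrist")
T=np.eye(4);T[:3,:3]=Rn.from_quat(s["eef_rot"]).as_matrix();T[:3,3]=s["eef_pos"]
W=np.linalg.inv(T@cm["tool_from_camera"])
np.savez("wrist.npz",im=im,d=d,K=cm["K"],R=W[:3,:3],t=W[:3,3]); cv2.imwrite("pics/w0.png",im[:,:,::-1])
print(s["eef_pos"],s["contact_force"],s["time_s"])
E
```

```text
1 [ 1.06355898e-01  2.91759489e-01  1.47413349e+00 -4.44089210e-16
  1.37569968e+00 -1.56564584e-01]
-1 [ 1.06355898e-01  2.91759489e-01  1.47413349e+00 -4.44089210e-16
  1.37569968e+00  2.98502807e+00]
[0.49768851 0.13085853 0.29992762] [-0.23778028 -0.99281415  0.06254686] 1.7583
```

View pics/w0.png

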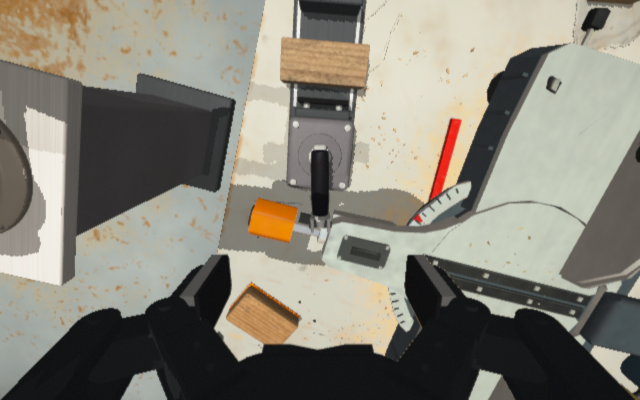

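The wrist view looks straight down on the clamp. The grip runs from (320,150) at the free end to (319,213), the fork is near (319,228), and the housing's four screws and shaft ring are around (320,155).

Run:
```python
from h import *; import cv2
m=load("wrist"); P=cloud(m); im=m["im"].astype(int)
def fit(mask):
    k,l,st,ce=cv2.connectedComponentsWithStats(mask.astype(np.uint8),connectivity=4); i=1+st[1:,4].argmax(); return st[i],l==i
mask=(im.max(2)<60)&(P[...,2]>.08)&(P[...,2]<.12); mask[:140]=0; mask[225:]=0; mask[:,:305]=0; mask[:,335:]=0
st,mk=fit(mask); print(st); ys,xs=np.nonzero(mk); p=np.c_[xs,ys].astype(float); c=p.mean(0)
v=np.linalg.svd(p-c,full_matrices=False)[2][0]; v*=np.sign(v[1]); pr=(p-c)@v
a,b=c+v*(pr.min()-.5),c+v*(pr.max()+.5); A,B=onplane(m,*a,.096),onplane(m,*b,.096); L=np.linalg.norm(B-A);u=(B-A)/L
print(a,b,A.round(4),B.round(4),L,u.round(3),"hinge",(B+u*.012).round(4),"axis",(B-u*.063).round(4),"z",np.median(P[mk][:,2]))
# housing top screws / edges
w=(im.min(2)>140)&(abs(P[...,2]-.063)<.006); w[:105]=0;w[200:]=0;w[:,:280]=0;w[:,:]&=True;w[:,360:]=0
k,l,s2,ce=cv2.connectedComponentsWithStats(w.astype(np.uint8))
for i in range(1,k):
    if s2[i,4]>=4: print("white",s2[i],ce[i].round(1),onplane(m,*ce[i],.064).round(4))
h=(abs(P[...,2]-.062)<.004); h[:100]=0;h[200:]=0;h[:,:275]=0;h[:,365:]=0
st,hm=fit(h); ys,xs=np.nonzero(hm); R=cv2.minAreaRect(np.array([onplane(m,x,y,.062)[:2]*1000 for x,y in zip(xs,ys)],np.float32)); print("housing",R)
o=(im[...,0]-im[...,2]>35)&(abs(P[...,2]-.047)<.006); o[:20]=0;o[100:]=0;o[:,:270]=0;o[:,380:]=0
st,om=fit(o); ys,xs=np.nonzero(om); print("offcut",cv2.minAreaRect(np.array([onplane(m,x,y,.047)[:2]*1000 for x,y in zip(xs,ys)],np.float32)))
```

```text
[ 311  151   18   66 1123]
[319.49900012 150.4866065 ] [319.6350349  216.50075314] [0.4897 0.1688 0.096 ] [0.5096 0.0966 0.096 ] 0.07487494878575052 [ 0.265 -0.964  0.   ] hinge [0.5128 0.085  0.096 ] axis [0.4929 0.1573 0.096 ] z 0.1044211896069239
white [292 120   7   9  43] [295.  123.9] [0.4557 0.1873 0.064 ]
white [344 124   7   8  40] [347.  127.3] [0.5146 0.1994 0.064 ]
white [290 179   6   6  32] [292.5 181.5] [0.469  0.1208 0.064 ]
white [339 182   7   7  35] [341.6 184.9] [0.5279 0.1324 0.064 ]
housing ((491.8070373535156, 160.0602569580078), (75.52535247802734, 83.1124496459961), 10.950570106506348)
offcut ((470.0753173828125, 261.0169677734375), (99.71515655517578, 44.76878356933594), 10.647736549377441)
```

Grip, screws and housing agree: the axis is at about (0.4925, 0.1585), and the hinge is at about (0.5124, 0.0862). Now I'll grasp 60 mm from the hinge and swing the handle up.

```bash
cat >> h.py <<'E'
AX=np.array([.4925,.1585,.096]); U=np.array([.265,-.964,0]); U/=np.linalg.norm(U); HG=AX+.075*U; S=.060; Q=quat(U)
TC=np.array([0,0,.006])   # TCP sits 6 mm behind grasp point
def fold(th,s=S): return HG-s*np.cos(th)*U+s*np.sin(th)*np.array([0,0,1])+TC
E
python3 - <<'E'
from h import *; from workcell import r,command_gripper
command_gripper(.05)
p=fold(0); r.move_straight(p+[0,0,.05],Q,speed=.2)
print(r.move_straight(p,Q,speed=.08,max_force=8), r.read_state()["eef_pos"]-p)
command_gripper(0.0,force=35); s=r.read_state(); print("grip",s["grip_width"],s["grip_force"],s["contact_force"].round(2))
for th in np.linspace(0,1.6,17)[1:]:
    hit=r.move_straight(fold(th),Q,speed=.06,max_force=25); s=r.read_state()
    e=s["eef_pos"]-TC-HG
    print(th.round(2),hit,"F u,z",(s["contact_force"]@U).round(1),s["contact_force"][2].round(1),"act th",np.arctan2(e[2],-e@U).round(3),s["grip_width"].round(4))
    if hit: break
print(s["time_s"])
E
```

```text
False [3.43549231e-04 2.29259778e-05 3.72635084e-04]
grip 0.018718780617153832 34.06205892562866 [-1.95 -0.04  2.95]Traceback (most recent call last):
  File "<stdin>", line 9, in <module>
AttributeError: 'float' object has no attribute 'round'
```

Run:
```python
from h import *; from workcell import r,command_gripper
for th in np.linspace(0,1.6,17)[2:]:
    hit=r.move_straight(fold(th),Q,speed=.06,max_force=25); s=r.read_state()
    e=s["eef_pos"]-TC-HG; f=s["contact_force"]
    print("%.2f %s Fu %.1f Fz %.1f act %.3f w %.4f"%(th,hit,f@U,f[2],np.arctan2(e[2],-e@U),s["grip_width"]))
    if hit: break
print(s["time_s"])
```

```text
0.20 False Fu -1.0 Fz -2.6 act 0.204 w 0.0187
0.30 False Fu -0.9 Fz -1.5 act 0.306 w 0.0189
0.40 False Fu -0.5 Fz -1.4 act 0.408 w 0.0184
0.50 False Fu -0.9 Fz -1.8 act 0.507 w 0.0186
0.60 False Fu -2.0 Fz -1.7 act 0.606 w 0.0187
0.70 False Fu -1.2 Fz -2.0 act 0.705 w 0.0188
0.80 False Fu -2.4 Fz -2.5 act 0.802 w 0.0189
0.90 False Fu -2.9 Fz -1.5 act 0.901 w 0.0191
1.00 False Fu -2.8 Fz -1.6 act 1.000 w 0.0184
1.10 False Fu -4.3 Fz -0.7 act 1.098 w 0.0187
1.20 False Fu -5.0 Fz -1.5 act 1.198 w 0.0186
1.30 False Fu -5.3 Fz -0.7 act 1.296 w 0.0191
1.40 False Fu -5.7 Fz 1.1 act 1.396 w 0.0190
1.50 False Fu -5.5 Fz 2.7 act 1.495 w 0.0186
1.60 False Fu -6.1 Fz 3.2 act 1.595 w 0.0188
8.2917
```

Run:
```python
from h import *; from workcell import r,optics; import cv2
p=fold(1.6)
for k in range(1,7):
    hit=r.move_straight(p+U*.001*k,Q,speed=.02,max_force=12); s=r.read_state(); f=s["contact_force"]
    print(k,hit,"Fu %.1f Fz %.1f Flat %.1f"%(f@U,f[2],f@np.cross([0,0,1],U)),(s["eef_pos"]-p).round(4), s["torque"].round(2))
    if hit or f@U<-14: break
im,_=optics.get_image("side"); cv2.imwrite("pics/s2.png",cv2.resize(im[130:290,230:430,::-1],None,fx=3,fy=3,interpolation=cv2.INTER_CUBIC)); print(s["time_s"])
```

```text
1 False Fu -7.0 Fz 4.4 Flat 0.4 [ 0.0003 -0.0003  0.0008] [ 1.32  0.3  -0.04]
2 False Fu -7.5 Fz 4.6 Flat 0.4 [ 0.0005 -0.0011  0.0008] [ 1.47  0.36 -0.02]
3 False Fu -7.5 Fz 4.3 Flat 0.8 [ 0.0008 -0.002   0.0008] [1.44 0.34 0.01]
4 False Fu -8.3 Fz 3.4 Flat -0.1 [ 0.001  -0.003   0.0008] [1.48 0.42 0.01]
5 False Fu -6.8 Fz 3.3 Flat 0.1 [ 0.0013 -0.004   0.0008] [ 1.52  0.3  -0.03]
6 False Fu -7.2 Fz 4.4 Flat 0.5 [ 0.0015 -0.005   0.0007] [ 1.45  0.35 -0.03]
9.7917
```

View pics/s2.png

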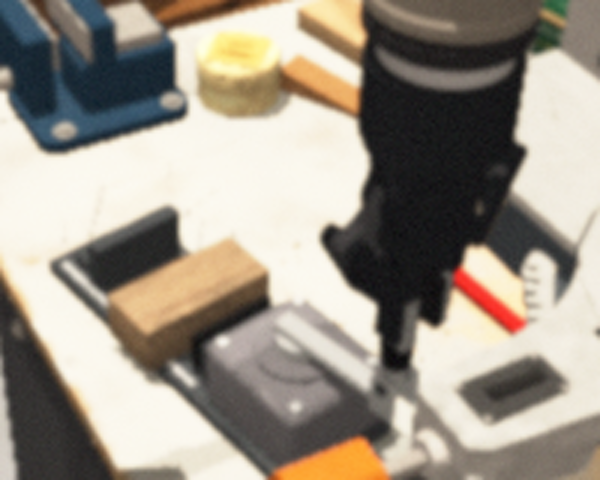

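The handle appears roughly upright in the gripper, at about (397,350). The force never rose sharply at a stop, so I'll let go, back off upward and measure the fold angle.

Run:
```python
from h import *; from workcell import r,optics,command_gripper; import cv2
command_gripper(.06); p=np.array(r.read_state()["eef_pos"]); print(r.read_state()["contact_force"].round(1),r.read_state()["torque"].round(2))
r.move_straight(p+[-.02,0.02,.13],Q,speed=.25)
for n in ("side","scene"):
    im,d=optics.get_image(n); m=optics.camera_model(n); m.update(im=im,d=d); np.savez(n+"3.npz",**m)
    P=cloud(m); mask=(im.max(2)<70)&(P[...,2]>.11)&(P[...,2]<.19)&(np.linalg.norm(P[...,:2]-HG[:2],axis=2)<.045)&(d>0)
    k,l,st,ce=cv2.connectedComponentsWithStats(mask.astype(np.uint8)); i=1+st[1:,4].argmax(); X=P[l==i]; z=X[:,2]
    pu=(X-HG)@U; pl=(X-HG)@np.cross([0,0,1],U)
    print(n,st[i],"slope u %.3f lat %.3f"%(np.polyfit(z,pu,1)[0],np.polyfit(z,pl,1)[0]),"mean u,l",pu.mean().round(4),pl.mean().round(4),z.min(),z.max(), "at z",z.mean())
im,_=optics.get_image("wrist"); cv2.imwrite("pics/w3.png",im[:,:,::-1])
s=load("side3")["im"]; cv2.imwrite("pics/s3.png",cv2.resize(s[180:290,290:430,::-1],None,fx=4,fy=4,interpolation=cv2.INTER_CUBIC))
print(r.read_state()["time_s"])
```

```text
[-0.1 -0.5 -0.2] [ 0.01  0.07 -0.01]
side [358 214  10  40 355] slope u -0.100 lat 0.032 mean u,l 0.0006 -0.0067 0.11046271352246649 0.1812895466284263 at z 0.15068497543880505
scene [360 207  10  29 249] slope u -0.083 lat 0.048 mean u,l -0.0005 -0.0066 0.1101550113211338 0.18303802542962685 at z 0.15274607262366457
11.15
```

View pics/s3.png

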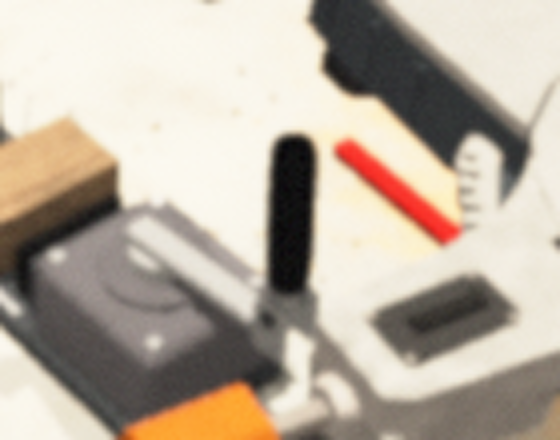

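The handle stands nearly upright, at crop (290,215), leaning slightly inward (θ≈1.49). I'll push it outward to its stop with closed fingers from the inside, watching the force.

Run:
```python
from h import *; from workcell import r,optics,command_gripper; import cv2
command_gripper(0.0,force=35)
z=np.array([0,0,1])
def P(u): q=HG+U*u; q[2]=.183; return q
r.move_straight(P(-.05)+z*.06,Q,speed=.25); r.move_straight(P(-.05),Q,speed=.15)
for u in np.arange(-.032,-.008,.002):
    hit=r.move_straight(P(u),Q,speed=.03,max_force=9); s=r.read_state(); f=s["contact_force"]; print("%.3f %s Fu %.1f at %.4f"%(u,hit,f@U,(s["eef_pos"]-HG)@U))
    if hit or f@U<-9: break
print(s["time_s"])
```

```text
-0.032 False Fu -0.0 at -0.0320
-0.030 False Fu 0.0 at -0.0300
-0.028 False Fu -0.1 at -0.0279
-0.026 False Fu 0.6 at -0.0259
-0.024 False Fu -0.6 at -0.0241
-0.022 False Fu -1.5 at -0.0220
-0.020 False Fu -3.0 at -0.0201
-0.018 False Fu -7.4 at -0.0189
-0.016 False Fu -12.0 at -0.0179
15.4417
```

The force rose sharply to 12 N at the expected place, so the handle is against its stop. I'll regrasp it upright and crank the first part, which is well before the wood can be held.

```bash
cat >> h.py <<'E'
RC=.0755; ZG=.151
def rotU(phi): c,s=np.cos(-phi),np.sin(-phi); return np.array([c*U[0]-s*U[1],s*U[0]+c*U[1],0])
def circ(phi,R=RC): q=AX+R*rotU(phi); q[2]=ZG+.006; return q
def tang(phi): return np.cross(rotU(phi),[0,0,1])  # clockwise tangent
def crank(r,phis,speed,fmax=30,sub=1,verbose=1):
    out=[]
    for ph in phis:
        hit=r.move_straight(circ(ph),Q,speed=speed,max_force=fmax); s=r.read_state(); f=s["contact_force"]; e=s["eef_pos"]-AX
        a=np.arctan2(e@tang(ph),e@rotU(ph))+ph
        row=(ph,a,-f@tang(ph),f@rotU(ph),f[2],np.hypot(*e[:2]),s["grip_width"]); out.append(row)
        if verbose: print("%.2f act %.3f Ft %.1f Fr %.1f Fz %.1f R %.4f w %.4f"%row, "HIT" if hit else "")
        if hit: break
    print("t",s["time_s"]); return out
E
python3 - <<'E'
from h import *; from workcell import r,command_gripper
z=np.array([0,0,1]); p=np.array(r.read_state()["eef_pos"])
r.move_straight(p-U*.012,Q,speed=.1); r.move_straight(p-U*.012+z*.06,Q,speed=.25)
command_gripper(.05); q=circ(0,.075)
print([ph for ph in np.arange(0,8,.3) if r.solve_ik(circ(ph),Q) is None])
r.move_straight(q+z*.08,Q,speed=.25); print(r.move_straight(q,Q,speed=.15,max_force=8))
command_gripper(0.,force=45); s=r.read_state(); print(s["grip_width"],s["contact_force"].round(2),s["time_s"])
crank(r,np.arange(.15,1.26,.15),.06)
E
```

```text
[]
False
0.019198759389228038 [-1.28  0.34  6.92] 17.9917
0.15 act 0.134 Ft 3.0 Fr -3.4 Fz 5.9 R 0.0753 w 0.0188 
0.30 act 0.286 Ft 2.7 Fr -2.2 Fz 7.3 R 0.0753 w 0.0188 
0.45 act 0.434 Ft 3.2 Fr -1.6 Fz 6.7 R 0.0753 w 0.0188 
0.60 act 0.583 Ft 3.2 Fr -0.7 Fz 7.4 R 0.0753 w 0.0189 
0.75 act 0.733 Ft 1.9 Fr -0.8 Fz 8.0 R 0.0752 w 0.0187 
0.90 act 0.884 Ft 2.6 Fr 0.8 Fz 7.6 R 0.0752 w 0.0188 
1.05 act 1.035 Ft 3.4 Fr 0.7 Fz 7.5 R 0.0752 w 0.0191 
1.20 act 1.186 Ft 2.3 Fr 0.1 Fz 8.5 R 0.0752 w 0.0190 
t 20.725
```

Run:
```python
from h import *; from workcell import r,optics; import cv2
crank(r,np.arange(1.4,4.01,.2),.07)
im,d=optics.get_image("side"); cv2.imwrite("pics/s4.png",cv2.resize(im[150:290,230:430,::-1],None,fx=4,fy=4,interpolation=cv2.INTER_CUBIC))
```

```text
1.40 act 1.391 Ft 2.3 Fr 1.4 Fz 9.6 R 0.0752 w 0.0189 
1.60 act 1.593 Ft 1.0 Fr 1.2 Fz 11.3 R 0.0751 w 0.0189 
1.80 act 1.795 Ft 1.9 Fr 0.6 Fz 11.1 R 0.0752 w 0.0188 
2.00 act 1.997 Ft 2.3 Fr 1.3 Fz 11.4 R 0.0752 w 0.0191 
2.20 act 2.198 Ft 1.1 Fr 0.7 Fz 11.4 R 0.0751 w 0.0187 
2.40 act 2.399 Ft 1.6 Fr 0.1 Fz 11.7 R 0.0751 w 0.0191 
2.60 act 2.600 Ft 2.2 Fr 0.8 Fz 11.6 R 0.0751 w 0.0189 
2.80 act 2.800 Ft 2.0 Fr 0.1 Fz 11.4 R 0.0751 w 0.0189 
3.00 act 3.001 Ft 2.4 Fr 0.0 Fz 10.5 R 0.0750 w 0.0188 
3.20 act 3.201 Ft 1.9 Fr -0.2 Fz 9.7 R 0.0750 w 0.0188 
3.40 act 3.401 Ft 2.3 Fr -1.8 Fz 11.0 R 0.0750 w 0.0188 
3.60 act 3.601 Ft 2.0 Fr -1.7 Fz 11.4 R 0.0751 w 0.0191 
3.80 act 3.801 Ft 1.7 Fr -1.6 Fz 11.5 R 0.0750 w 0.0187 
4.00 act 4.001 Ft 1.2 Fr -2.9 Fz 9.9 R 0.0750 w 0.0190 
t 25.8583
```

View pics/s4.png

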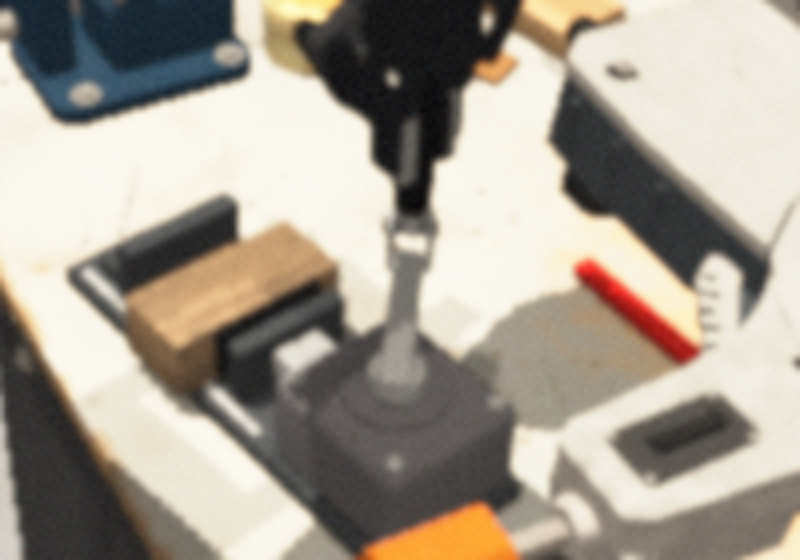

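The jaw has travelled about 32 mm and its pad, at crop (280,325), is nearly at the wood. The handle is upright in the gripper. I'll go on in small steps, logging the force and the offcut's image position until the offcut stops moving.

```bash
cat >> h.py <<'E'
import cv2
def wood(optics):
    o=[]
    im,_=optics.get_image("side"); a=im[195:265,245:330].astype(int)
    mk=((a[...,0]-a[...,2])>30).astype(np.uint8); k,l,st,ce=cv2.connectedComponentsWithStats(mk); i=1+st[1:,4].argmax()
    return ce[i][0]+245,ce[i][1]+195,st[i,4]
E
python3 - <<'E'
from h import *; from workcell import r,optics
import io,contextlib,json
log=[]; w0=np.array(wood(optics)); prev=w0; moved=0; stall=0
for ph in np.arange(4.08,6.6,.08):
    with contextlib.redirect_stdout(io.StringIO()): o=crank(r,[ph],.05,fmax=18)[0]
    w=np.array(wood(optics)); step=prev[:2]-w[:2]; d=np.hypot(*step); log.append([*o,*w]); prev=w
    print("%.2f act %.3f Ft %.1f Fr %.1f Fz %.1f wood %.2f %.2f n%d d %.2f"%(*o[:5],*w,d))
    tot=np.hypot(*(w-w0)[:2])
    if tot>1.2 and d<.12: stall+=1
    else: stall=0
    if stall>=1 and ph>4.5: break
json.dump(log,open("log.json","w")); print(r.read_state()["time_s"])
E
```

```text
4.08 act 4.075 Ft 3.2 Fr -2.4 Fz 10.5 wood 284.99 223.85 n1143 d 0.61
4.16 act 4.154 Ft 3.1 Fr -2.2 Fz 10.5 wood 284.47 223.73 n1139 d 0.53
4.24 act 4.233 Ft 4.0 Fr -1.5 Fz 11.6 wood 284.49 223.57 n1146 d 0.16
4.32 act 4.313 Ft 2.7 Fr -1.7 Fz 10.6 wood 284.23 223.44 n1144 d 0.29
4.40 act 4.393 Ft 3.3 Fr -1.9 Fz 10.0 wood 284.03 223.14 n1124 d 0.37
4.48 act 4.473 Ft 3.1 Fr -2.2 Fz 10.5 wood 284.18 223.03 n1141 d 0.18
4.56 act 4.552 Ft 3.8 Fr -3.4 Fz 10.8 wood 282.98 222.84 n1109 d 1.22
4.64 act 4.632 Ft 4.0 Fr -2.6 Fz 9.7 wood 282.80 222.70 n1116 d 0.23
4.72 act 4.712 Ft 3.7 Fr -2.8 Fz 11.4 wood 282.56 222.59 n1109 d 0.27
4.80 act 4.792 Ft 3.4 Fr -3.4 Fz 10.7 wood 282.81 222.29 n1114 d 0.40
4.88 act 4.872 Ft 3.3 Fr -2.9 Fz 8.9 wood 282.31 222.21 n1112 d 0.51
4.96 act 4.952 Ft 3.9 Fr -3.3 Fz 10.0 wood 282.03 222.09 n1116 d 0.31
5.04 act 5.032 Ft 4.1 Fr -3.2 Fz 9.6 wood 281.86 221.93 n1117 d 0.23
5.12 act 5.112 Ft 3.3 Fr -2.8 Fz 8.8 wood 281.61 221.70 n1108 d 0.34
5.20 act 5.191 Ft 3.1 Fr -3.7 Fz 9.2 wood 281.45 221.53 n1108 d 0.24
5.28 act 5.271 Ft 2.9 Fr -3.5 Fz 9.1 wood 281.27 221.34
[... 425 characters left out ...]
26
5.84 act 5.829 Ft 3.2 Fr -2.7 Fz 8.0 wood 280.04 220.15 n1101 d 0.25
5.92 act 5.908 Ft 3.1 Fr -3.9 Fz 7.7 wood 279.79 220.02 n1103 d 0.29
6.00 act 5.987 Ft 3.9 Fr -3.5 Fz 7.3 wood 279.57 219.84 n1101 d 0.28
6.08 act 6.066 Ft 3.1 Fr -3.1 Fz 7.5 wood 279.49 219.68 n1097 d 0.18
6.16 act 6.146 Ft 2.8 Fr -2.8 Fz 7.8 wood 279.26 219.51 n1093 d 0.29
6.24 act 6.225 Ft 3.3 Fr -3.2 Fz 7.1 wood 279.07 219.33 n1094 d 0.25
6.32 act 6.304 Ft 4.0 Fr -3.0 Fz 5.5 wood 278.74 219.26 n1095 d 0.34
6.40 act 6.383 Ft 3.4 Fr -3.3 Fz 6.1 wood 278.64 219.08 n1103 d 0.21
6.48 act 6.463 Ft 4.1 Fr -2.2 Fz 6.6 wood 278.51 218.86 n1095 d 0.26
6.56 act 6.539 Ft 3.0 Fr -3.0 Fz 5.0 wood 278.49 218.88 n1090 d 0.03
36.0917
```

The image row moved a steady 0.17 px per step and has just stalled, at actual angle ≈6.46–6.54, and the lag has grown. I'll take three finer steps.

```bash
cat > fine.py <<'E'
import sys; from h import *; from workcell import r,optics
import io,contextlib
for ph in map(float,sys.argv[1:]):
    with contextlib.redirect_stdout(io.StringIO()): o=crank(r,[ph],.03,fmax=18)[0]
    w=np.mean([wood(optics) for _ in range(2)],0)
    F=[]
    for _ in range(3): r.hold(.03); F.append(-r.read_state()["contact_force"]@tang(ph))
    s=r.read_state(); e=s["eef_pos"]-AX; a=np.arctan2(e@tang(ph),e@rotU(ph))+ph
    print("%.2f act %.3f later %.3f Ft %.1f -> %.1f Fr %.1f Fz %.1f wood %.2f %.2f tz %.2f"%(*o[:2],a,o[2],np.mean(F),*o[3:5],w[0],w[1],s["torque"][2]))
print(r.read_state()["time_s"])
E
python3 fine.py 6.59 6.62 6.65
```

```text
6.59 act 6.560 later 6.561 Ft 6.1 -> 5.0 Fr -2.9 Fz 5.3 wood 278.37 218.98 tz -0.00
6.62 act 6.587 later 6.587 Ft 6.1 -> 7.4 Fr -2.4 Fz 3.1 wood 278.46 218.92 tz 0.04
6.65 act 6.615 later 6.615 Ft 6.6 -> 7.0 Fr -1.9 Fz 3.0 wood 278.38 218.93 tz -0.01
37.4417
```

The wood's position is constant now, and the line fit puts first hold at about 6.46 rad. Present load is about 24 N by geometry and about 33 N by the force rise. Two more small steps should bring it to about 37 N.

```bash
python3 fine.py 6.68 6.71
```

```text
6.68 act 6.643 later 6.643 Ft 7.9 -> 7.7 Fr -2.7 Fz 2.4 wood 278.40 218.92 tz 0.02
6.71 act 6.671 later 6.671 Ft 8.0 -> 7.7 Fr -2.6 Fz 1.1 wood 278.42 218.90 tz -0.04
38.3417
```

Ft is now 4.3 N above the cranking baseline (about 40 N), and geometry gives about 33 N. I'll release, retreat upward and check.

Run:
```python
from h import *; from workcell import r,optics,command_gripper
command_gripper(.06); p=np.array(r.read_state()["eef_pos"]); print(r.read_state()["contact_force"].round(1))
r.move_straight(p+[0,0,.1],Q,speed=.2); r.move_straight(p+[-.03,0.0,.15],Q,speed=.2); r.hold(.3)
u=rotU(6.67); c=AX+.075*u; print("wood",wood(optics))
for n in ("side","scene"):
    im,d=optics.get_image(n); m=optics.camera_model(n); m.update(im=im,d=d)
    P=cloud(m); mask=(im.max(2)<70)&(P[...,2]>.11)&(P[...,2]<.19)&(np.linalg.norm(P[...,:2]-c[:2],axis=2)<.045)&(d>0)
    k,l,st,ce=cv2.connectedComponentsWithStats(mask.astype(np.uint8)); i=1+st[1:,4].argmax(); X=P[l==i]; z=X[:,2]
    print(n,st[i],"slope u %.3f lat %.3f"%(np.polyfit(z,(X-c)@u,1)[0],np.polyfit(z,(X-c)@np.cross([0,0,1],u),1)[0]),"zmax %.3f"%z.max(),"mean u %.4f lat %.4f"%(((X-c)@u).mean(),((X-c)@np.cross([0,0,1],u)).mean()))
    if n=="side": cv2.imwrite("pics/s5.png",cv2.resize(im[150:290,230:430,::-1],None,fx=4,fy=4,interpolation=cv2.INTER_CUBIC))
s=r.read_state(); print(s["time_s"],s["contact_force"].round(1))
```

```text
[-0.2  0.7 -0.4]
wood (np.float64(278.50412465627863), np.float64(218.84051329055913), np.int32(1091))
side [343 222  13  39 376] slope u -0.043 lat 0.023 zmax 0.181 mean u 0.0065 lat -0.0043
scene [352 216  12  29 255] slope u -0.026 lat 0.042 zmax 0.183 mean u 0.0053 lat -0.0048
40.3583 [-0.   1.  -0.4]
```

View pics/s5.png

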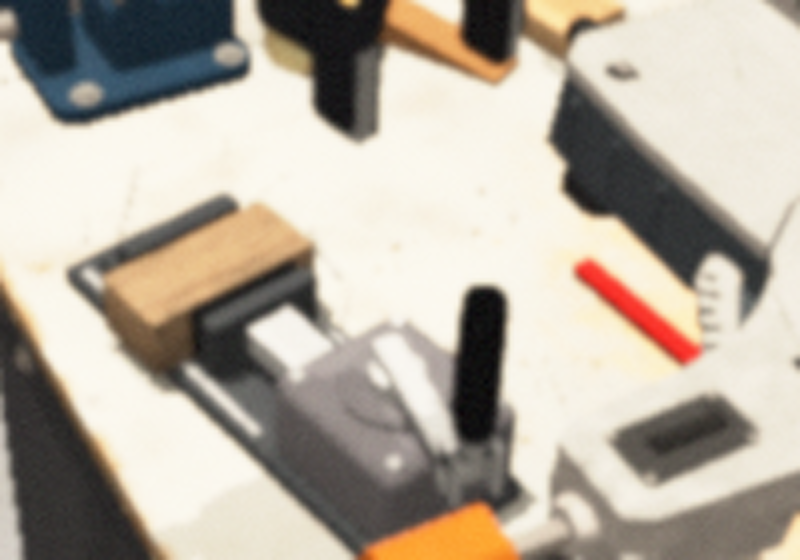

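The offcut, at crop (205,280), sits square between pad and stop. The handle stands upright at (480,360), and the gripper is clear of everything. Handing in.

```bash
python3 -c "
from workcell import r
print(r.finish_job())"
```

```text
the job is handed in; nothing more can be done
None
```

I handed the job in at about 40 s: the handle is upright and released, and the offcut is held square against the stop at an estimated 33–40 N; the hand-in returned no verdict.

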